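Sort the washed-up things into their bins

ROBOT

A 6-joint arm with a two-finger parallel gripper is mounted at the origin on a cart in front of the work surface, level with it; the furniture and walls round the work are solid. World frame = base frame: x ahead of the robot, y to its left, z up, the work surface at z = 0. Lengths are in m, angles in rad, forces in N, time in s.
With the tool pointing down it reaches from about 0.425 to 0.95 m from the base axis. Payload 3.5 kg.
Tool frame: the origin (TCP) lies on the centre line of the jaws, within the pads' length; the fingertips stand 19 mm ahead of it and the grasp point (between the pads) is the TCP; z points along the fingers, y is the line along which they close (so a half turn about z gives the same grasp; the last joint's range is limited). The gripper opens to 85 mm and grips with 20 to 120 N. Pads are 22 mm wide; open, the fingers measure 114 mm over their backs; the gripper's body (76 mm by 85 mm) begins 54 mm behind the grasp point. The pads swing forward as they close: fully open they stand 13 mm farther back than shut.
Start: joints at [-0.15, 0.286, 1.577, -0, 1.279, -0.15], TCP at [0.675, 0, 0.25] pointing down, gripper open.
Joint ranges: [-2.77, 2.77], [-0.9, 2.22], [0.21, 2.48], [-1.53, 4.67], [0.24, 2.81], [-2.84, 2.84]. Speed limits (rad/s): [2.79, 2.79, 3.14, 3.14, 3.14, 3.14].

INTERFACE

Orientations are given as a unit quaternion [x, y, z, w].
In Python, from plant import ctrl, imaging gives the robot as it stands. The module is installed in compiled form; this text tells all that it offers.
- The arm moves only by the shell command python3 -m handwheel 'ROWS' [OPENING] [FORCE]. ROWS is JSON, one flat list of numbers, 6 for each row, row after row: the shift along the world's x, y, z in units of 150 mm (1.0 is 150 mm), then the turn, a rotation vector about the world's x, y, z in units of 90 degrees (1.0 is 90 degrees). In form: [tx, ty, tz, rx, ry, rz, tx, ty, tz, rx, ry, rz, ...]. A call has 1 to 5 rows; each row shifts and turns the commanded pose from where the row before left it; what a row does not reach is not made up. A row lasts 1/12 s, in which the tool goes at most 41.7 mm and 7.16 degrees, less where a joint would pass 70% of its speed; a pose out of reach is approached as far as the arm can. A call with a number of a shift or a turn outside -1 to 1 is refused whole. A call with a gripper value outside its range is refused whole. OPENING is the opening, from 0 (shut) to 1 (fully open), set as the call begins (- or left out, the last holds). The fingers move at their own pace and stop on an object; FORCE is the grip in N (left out, the last holds). Time passes only in rows, so rows that do not move let the fingers close. It gives the time, the measured TCP pose, the force, the opening and the grip force at its end, in the units of the state.
- ctrl.get_state(): the state, without advancing time (a new reading comes with each control period).
- imaging.read_camera(name): name is "scene" or "side" or "wrist"; returns (picture, depth): 384x512x3 uint8, blue, green, red; 384x512 float32, m along the optical axis (not along the pixel's ray), 0 where there is no reading.
- imaging.get_calibration(name): a dict with "fovy" (degrees; the focal length in pixels is half the picture's height over the tangent of half this angle, whatever the lens; pixels are square), "cx", "cy" (the principal point, pixels), "R" (3x3) and "t" (3): a world point X has camera coordinates R X + t. Camera axes: x right, y down, z forward; pixel columns grow to the right and rows downward; lengths in m; the calibration is good to about 2 mm. A picture is of the moment at which its call begins: read the wrist's pose just before it. get_calibration takes no time and is no camera call; for the wrist camera it gives the pose at the moment of the call.
- ctrl.sign_off(): hands the job in; it is judged then, once.
The state is a dict: "time": time; "qpos": joint angles; "dq": joint speeds; "joint_efforts": joint torques, N m; "eef_pos": TCP position; "tcp_rot": TCP orientation; "contact_force": force on the tool from outside, world axes, zero at the start; "wrist_torque": the same for the moment, N m; "opening": opening from 0.0 (shut) to 1.0 (fully open); "finger_force": force on a finger pad.
Only numpy, scipy, OpenCV 4.12 (cv2) and the standard library are available. Lean on these libraries where they do the work, as an engineer would, in place of code of your own. Each camera call takes 0.05 s, during which the arm holds its last target. There are 200 camera calls.

TASK

Sort the three things left out into the two wooden bins, each with its own kind: the slotted steel turner, which hangs by its ring on the peg of the sloping stand, and the wooden spoon go into the bin that holds the fork, and the lemon goes into the bin that holds the tin. Lift the turner off without forcing its ring against the peg (a small shelf overhangs it, so there is only room to come in at a slant; nudging it a little up the slope frees the ring), and put everything down in its bin instead of dropping it from high up, lying wholly inside with nothing sticking out over the rim. Keep the fork and the tin in their bins.

Things in the scene. Friction and masses are not known exactly. Their poses are not given: they have to be found in the camera images.
- turner: slotted steel turner, 202 mm long. Origin on its flat underside, mid-handle; x along it to the hanging ring, z out of its upper face. Handle 16 mm wide, 12 mm thick, x = -45 to +60 mm; blade 62 mm wide, 3 mm thick, x = -115 to -43 mm. At first it lies on the stand's slope, x pointing up the slope (26 degrees), its ring round the peg
- turner_ring (a point): centre of the turner's hanging ring (inner diameter 19 mm, bar 6 mm thick), at x = 72 mm on the turner
- turner_edge (a point): middle of the turner blade's front edge, at x = -112 mm on the turner
- spoon: wooden spoon lying on the worktop, 208 mm long, 11 mm thick. Origin under its middle, x along it towards the head; handle 12 mm wide from x = -104 to +50 mm, head 43 mm wide from x = 44 to 104 mm
- spoon_end (a point): handle end of the spoon, 98 mm from its middle
- spoon_head (a point): head end of the spoon, 98 mm from its middle
- lemon: lemon, 78 mm long (its x), 55 mm wide (its y), 56 mm high. Origin under its middle
- lemon_center (a point): centre of the lemon, 28 mm above its origin
- fork_bin: open wooden bin, 280 mm (its x) by 180 mm (its y), 50 mm high, fixed; walls and floor 6 mm thick. Origin under the floor's centre. It holds the fork; the two bins look alike and may stand either side
- tin_bin: open wooden bin like the other, 280 by 180 by 50 mm, walls and floor 6 mm, origin under the floor's centre, fixed. It holds the tin
- fork: steel fork 193 mm long, 26 mm wide, 15 mm high, lying in the fork bin along its +y wall (66 mm from the centre line). Origin under its middle
- tin: low round tin, 86 mm across, 40 mm high, standing in the tin bin near its +x end. Origin under its middle
- stand: fixed wooden drip stand, 190 mm wide. Origin under its base's centre. A frame slopes up at 26 degrees from front to back (+x), its middle 90 mm above the origin; between top and bottom slat an opening behind the turner's handle, 94 mm along the slope, 160 mm wide, 55 mm of free depth. A small shelf, underside 220 mm up, reaches from behind to 20 mm behind the stand's centre, above the peg
- peg_tip (a point): tip of the plain round peg, 8 mm across, that stands at right angles on the stand's top slat and is 29 mm long; at first the ring rests on the peg with its upper inside edge, so it has 11 mm of play up the slope
There are look-alikes about, which are no part of the job. What is shaped like the lemon but blue or turquoise is not meant.

How it is judged:
By the outcome, as a careful person would: the job done as asked, in the order asked, and still so for the second after the job is handed in, with the robot touching nothing.
It also fails if it takes over 69 s, if anything falls off the work surface, if the arm or the gripper's body presses on something with over 40 N, if the wrist force passes 120 N, or if a joint passes its speed limit or range.

## Working session

There is one attempt and no reset: what is moved stays moved. The work goes in short steps, Python scripts to look and compute and a shell command to move; the robot and the scene stay as the last step left them, time stands still between calls to the robot, and variables do not carry over. Pictures are saved under pics/ and viewed, at most 10 in all, crops included, and the job is handed in when it is done.

```bash
mkdir -p pics; cat > h.py <<'E'
import numpy as np,cv2
from plant import ctrl,imaging
from scipy.spatial.transform import Rotation as Ro
def grab(n):
    c=imaging.get_calibration(n);p,d=imaging.read_camera(n);np.savez(f'{n}.npz',p=p,d=d,R=c['R'],t=c['t'],k=[c['fovy'],c['cx'],c['cy']]);return p
def cloud(n):
    z=np.load(f'{n}.npz');d=z['d'];f=192/np.tan(np.radians(z['k'][0])/2)
    v,u=np.mgrid[:384,:512];P=np.stack([(u-z['k'][1])/f*d,(v-z['k'][2])/f*d,d],-1)
    W=(P-z['t'])@z['R'];W[d==0]=np.nan
    return z['p'],W
def st():
    s=ctrl.get_state();R=Ro.from_quat(s['tcp_rot']).as_matrix()
    print(round(s['time'],2),'tcp',np.round(s['eef_pos'],4),'z',R[:,2].round(3),'y',R[:,1].round(3),'F',np.round(s['contact_force'],1),'op',round(s['opening'],3),'ff',s['finger_force'],'q',np.round(s['qpos'],2))
E
python3 - <<'E'
from h import *
a=grab('scene');b=grab('side');c=grab('wrist')
cv2.imwrite('pics/a.png',cv2.resize(a,(800,600)));cv2.imwrite('pics/b.png',cv2.resize(b,(800,600)))
st()
for n in('scene','side','wrist'):
    z=np.load(n+'.npz');print(n,(-z['R'].T@z['t']).round(3),z['R'][2].round(2))
E
```

```text
0.15 tcp [6.745e-01 1.000e-04 2.492e-01] z [-0.002  0.    -1.   ] y [ 1.     0.    -0.002] F [ 0.6 -0.1  0.3] op 0.998 ff 0.0 q [-0.15  0.29  1.58  0.    1.28 -0.15]
scene [-0.028 -0.791  0.683] [ 0.53  0.7  -0.47]
side [-0.433  0.034  1.388] [ 0.62  0.01 -0.79]
wrist [0.676 0.071 0.373] [-0.   -0.28 -0.96]
```

View pics/a.png

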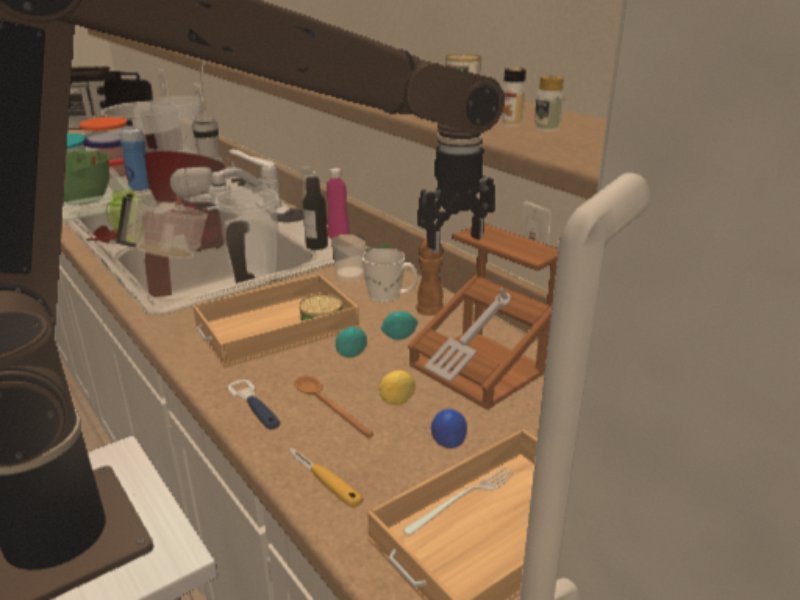

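View pics/b.png

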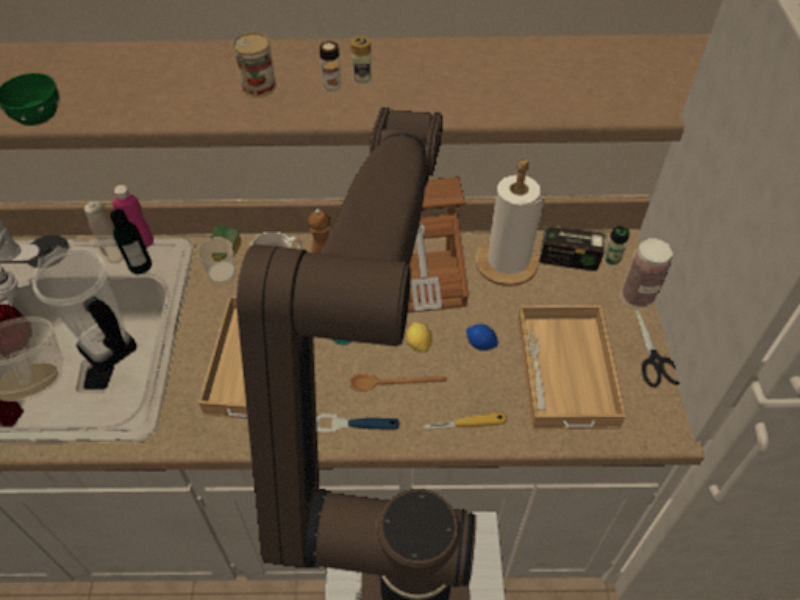

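Candidates (scene picture, 800x600): lemon is the yellow one at (397,387), not the blue (449,428) or the turquoise ones (351,341), (400,325). The spoon is the brown one at (335,405), not the blue-handled (255,405) or yellow-handled (325,478) tools. The turner is at (470,335) on the stand. The tin bin is on the left at (275,315), the fork bin on the right at (470,520).

```bash
python3 - <<'E'
from h import *
p,W=cloud('scene');q,V=cloud('side')
c=np.vstack([cv2.resize(p[175:275,250:360],None,fx=5,fy=5,interpolation=cv2.INTER_CUBIC)])
d=cv2.resize(q[130:215,255:305],None,fx=5,fy=5.88,interpolation=cv2.INTER_CUBIC)
d=d[:500];cv2.imwrite('pics/c.png',np.hstack([c,d]))
def px(W,u,v):
    u=int(u*.64);v=int(v*.64);return np.nanmedian(W[v-1:v+2,u-1:u+2].reshape(-1,3),0).round(3)
for n,u,v in [('ring',503,298),('handle',485,320),('h2',472,338),('spoonhead',308,385),('spoonhandle',345,413),('spoonend',369,433),('tin',320,301),('tb floor',260,325),('fork',450,510)]: print(n,px(W,u,v))
for n,u,v in [('spoonhead',362,382),('handle',400,380),('end',444,378),('turner',421,245),('t2',425,270),('bl',428,300),('fork',537,370),('fb floor',575,365),('fbfl',522,310),('fbfr',604,308),('fbnl',530,424),('fbnr',618,420),('tb nl',205,408),('shelf',440,195)]: print('side',n,px(V,u,v))
for im,X in((p,W),(q,V)):
    h=cv2.cvtColor(im,cv2.COLOR_BGR2HSV)
    m=(h[...,0]>20)&(h[...,0]<34)&(h[...,1]>150)&(h[...,2]>90)&(X[...,2]>.012)&(X[...,2]<.07)&(abs(X[...,0]-.65)<.12)&(abs(X[...,1])<.15)
    Y=X[m];print('lemon',m.sum(),np.nanmin(Y,0).round(3),np.nanmax(Y,0).round(3),np.nanmean(Y,0).round(3))
    xy=Y[:,:2]-Y[:,:2].mean(0);w,v=np.linalg.eigh(xy.T@xy);print(v[:,1],np.ptp(xy@v,axis=0))
E
```

```text
ring [ 0.77  -0.023  0.123]
handle [ 0.717 -0.036  0.104]
h2 [ 0.683 -0.042  0.08 ]
spoonhead [0.435 0.105 0.004]
spoonhandle [ 0.437 -0.007  0.01 ]
spoonend [ 0.44  -0.075  0.009]
tin [0.578 0.303 0.044]
tb floor [0.463 0.348 0.006]
fork [ 0.437 -0.276  0.007]
side spoonhead [0.434 0.1   0.004]
side handle [0.435 0.017 0.005]
side end [ 0.442 -0.076  0.001]
side turner [ 0.729 -0.033  0.109]
side t2 [ 0.679 -0.042  0.083]
side bl [ 0.623 -0.045  0.045]
side fork [ 0.454 -0.272  0.017]
side fb floor [ 0.471 -0.36   0.004]
side fbfl [ 0.591 -0.254  0.047]
side fbfr [ 0.627 -0.45  -0.001]
side fbnl [ 0.329 -0.246  0.002]
side fbnr [ 0.32  -0.414  0.038]
side tb nl [0.359 0.418 0.027]
side shelf [ 0.766 -0.072  0.231]
lemon 57 [ 0.53  -0.05   0.029] [ 0.555 -0.016  0.058] [ 0.538 -0.034  0.05 ]
[-0.05746248  0.99834767] [0.02548567 0.03357721]
lemon 57 [ 0.53  -0.045  0.038] [0.56  0.002 0.059] [ 0.541 -0.022  0.048]
[0.08837331 0.99608743] [0.0313103  0.04707679]
```

View pics/c.png

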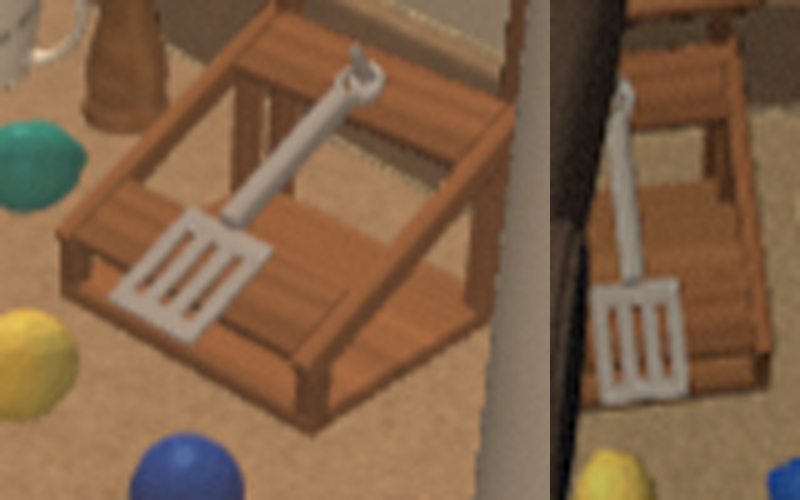

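The crop confirms the yellow lemon and the turner with its ring round the peg: ring at crop (360,80), blade at (190,275). Next I fit the poses.

```bash
python3 - <<'E'
from h import *
from scipy.optimize import least_squares
C={n:cloud(n) for n in('scene','side','wrist')}
def sel(n,lo,hi,f=None):
    p,W=C[n];h=cv2.cvtColor(p,cv2.COLOR_BGR2HSV).astype(int)
    m=np.all((W>lo)&(W<hi),-1)
    if f: m&=f(h)
    return W[m]
def ax(Y):
    c=Y.mean(0);w,v=np.linalg.eigh(np.cov((Y-c).T));return c.round(4),(v[:,-1]*np.sign(v[0,-1])).round(3),np.sqrt(w).round(4),np.ptp((Y-c)@v[:,-1]).round(3)
for n in C:
    try:
        Y=sel(n,[.58,-.11,.02],[.80,.03,.16],lambda h:h[...,1]<75);print(n,'turner',len(Y),*ax(Y))
        H=Y[(Y[:,0]>.68)&(Y[:,0]<.76)];print('  handle',len(H),*ax(H))
        B=Y[Y[:,0]<.65];print('  blade',*ax(B),B.min(0).round(3),B.max(0).round(3))
    except Exception as e: print(n,e)
    Y=sel(n,[.39,-.1,.004],[.48,.14,.03],lambda h:h[...,1]>115)
    if len(Y)>20: print(n,'spoon',len(Y),*ax(Y),Y.min(0).round(3),Y.max(0).round(3))
    for nm,lo,hi in(('fb',[.28,-.5,.044],[.66,-.2,.056]),('tb',[.28,.17,.044],[.72,.52,.056])):
        Y=sel(n,lo,hi)
        if len(Y)>30:
            r=cv2.minAreaRect((Y[:,:2]*1000).astype(np.float32));print(n,nm,len(Y),np.round(r[0],1),np.round(r[1],1),round(r[2],2))
# lemon ellipsoid, both
L=[sel(n,[.49,-.09,.008],[.60,.04,.07],lambda h:(h[...,0]>17)&(h[...,0]<36)&(h[...,1]>130)) for n in C]
print([len(l) for l in L])
def res(x,Y):
    c,s=np.cos(x[2]),np.sin(x[2]);d=Y-[x[0],x[1],.028];a=(c*d[:,0]+s*d[:,1])/.039;b=(-s*d[:,0]+c*d[:,1])/.0275
    return np.sqrt(a*a+b*b+(d[:,2]/.028)**2)-1
for Y in L+[np.vstack(L)]:
    if len(Y)<20: continue
    o=[least_squares(res,[.545,-.03,y0],args=(Y,),loss='soft_l1',f_scale=.05) for y0 in(0,.8,1.57,2.4)];b=min(o,key=lambda o:o.cost);print('lemon',b.x.round(3),b.cost,[round(i.cost,3) for i in o])
E
```

```text
scene turner 599 [ 0.6686 -0.0386  0.0764] [0.877 0.094 0.471] [0.0037 0.0146 0.058 ] 0.2
  handle 153 [ 0.7175 -0.034   0.1052] [0.899 0.111 0.423] [0.0027 0.0046 0.0245] 0.09
  blade [ 0.6231 -0.0428  0.0516] [0.121 0.987 0.108] [0.0016 0.0162 0.019 ] 0.074 [ 0.598 -0.076  0.038] [ 0.65  -0.007  0.067]
scene spoon 342 [0.4347 0.0397 0.0087] [ 0.029 -1.     0.002] [0.0022 0.008  0.0662] 0.213 [ 0.411 -0.086  0.004] [0.453 0.128 0.014]
scene fb 943 [ 460.4 -336.4] [183.  282.3] 89.83
scene tb 796 [530.3 327.1] [389.9 226.2] 4.61
side turner 406 [ 0.6611 -0.0392  0.0714] [0.876 0.083 0.474] [0.0049 0.0155 0.0548] 0.2
  handle 98 [ 0.718  -0.0321  0.1046] [0.921 0.085 0.38 ] [0.004  0.0048 0.0246] 0.088
  blade [ 0.622  -0.0424  0.0499] [0.121 0.984 0.128] [0.0038 0.0169 0.0192] 0.071 [ 0.593 -0.073  0.034] [ 0.649 -0.01   0.071]
side spoon 212 [0.4322 0.0493 0.008 ] [ 0.031 -1.     0.004] [0.0027 0.0086 0.0607] 0.202 [ 0.406 -0.076  0.004] [0.452 0.126 0.017]
side fb 475 [ 485.3 -372.6] [253.  340.9] 89.93
side tb 207 [532.  412.7] [387.5  90.1] 10.59
wrist turner 3318 [ 0.6713 -0.034
[... 220 characters left out ...]
019 ] 0.071 [ 0.6   -0.073  0.04 ] [ 0.65  -0.007  0.067]
wrist spoon 2430 [0.4362 0.0573 0.0083] [ 0.08  -0.997  0.005] [0.0021 0.0086 0.0583] 0.206 [ 0.413 -0.078  0.004] [0.456 0.128 0.013]
[394, 231, 1952]
lemon [ 0.537 -0.021  0.352] 0.364148778432636 [np.float64(0.364), np.float64(0.364), np.float64(0.364), np.float64(0.364)]
lemon [ 0.536 -0.023  3.296] 0.6995005015672711 [np.float64(0.7), np.float64(0.7), np.float64(0.7), np.float64(0.7)]
lemon [ 0.533 -0.024  0.304] 1.3132306473794975 [np.float64(1.313), np.float64(1.313), np.float64(1.313), np.float64(1.313)]
lemon [ 0.534 -0.023  0.176] 2.7639039756639674 [np.float64(2.764), np.float64(2.764), np.float64(2.764), np.float64(2.764)]
```

```bash
R="python3 -m handwheel"
$R '[0,-0.02,0,0,0,0.0766, 0,-0.02,0,0,0,0.0766, 0,-0.02,0,0,0,0.0766, 0,-0.02,0,0,0,0.0766, 0,-0.02,0,0,0,0.0766]' 0.5 40 >/dev/null
python3 -m handwheel '[0,-0.02,0,0,0,0.0766, 0,-0.02,0,0,0,0.0766, 0,-0.02,0,0,0,0.0766, 0,-0.02,0,0,0,0.0766, 0,-0.02,0,0,0,0.0766]' >/dev/null
python3 -m handwheel '[0,-0.02,0,0,0,0.0766, 0,-0.02,0,0,0,0.0766, 0,0,0,0,0,0.0766, 0,0,0,0,0,0.0766]' >/dev/null
python3 -m handwheel '[0,0,0,0.0087,-0.0717,0, 0,0,0,0.0087,-0.0717,0, 0,0,0,0.0087,-0.0717,0, 0,0,0,0.0087,-0.0717,0,0,0,0,0,0,0]' 
python3 - <<'E'
from h import *
w=grab('wrist');s=grab('side');cv2.imwrite('pics/d.png',np.hstack([w,s[60:,160:448]]));st()
p,W=cloud('wrist');h=cv2.cvtColor(p,cv2.COLOR_BGR2HSV)
Y=W[np.all((W>[.58,-.11,.02])&(W<[.82,.03,.16]),-1)&(h[...,1]<75)];print(len(Y),Y.min(0),Y.max(0))
for a in np.arange(.6,.8,.02):
    B=Y[abs(Y[:,0]-a)<.01]
    if len(B)>5:print(a.round(2),len(B),np.median(B,0).round(4),B.min(0).round(3)[1:],B.max(0).round(3)[1:])
E
```

```text
time: 1.73
eef_pos: [0.6711, -0.0355, 0.2465]
tcp_rot: [-0.055, 0.973, 0.015, 0.222]
contact_force: [-0.8, 0.6, -1.5]
opening: 0.496
finger_force: 0.0Traceback (most recent call last):
  File "<stdin>", line 2, in <module>
    return _nx.concatenate(arrs, 1, dtype=dtype, casting=casting)
           ~~~~~~~~~~~~~~~^^^^^^^^^^^^^^^^^^^^^^^^^^^^^^^^^^^^^^^
ValueError: all the input array dimensions except for the concatenation axis must match exactly, but along dimension 0, the array at index 0 has size 384 and the array at index 1 has size 324
```

```bash
python3 - <<'E'
from h import *
p,W=cloud('wrist');cv2.imwrite('pics/d.png',np.hstack([p,np.load('side.npz')['p'][:,160:448]]));st()
h=cv2.cvtColor(p,cv2.COLOR_BGR2HSV)
Y=W[np.all((W>[.58,-.11,.02])&(W<[.82,.03,.16]),-1)&(h[...,1]<75)];print(len(Y),Y.min(0),Y.max(0))
for a in np.arange(.6,.8,.02):
    B=Y[abs(Y[:,0]-a)<.01]
    if len(B)>5:print(a.round(2),len(B),np.median(B,0).round(4),B.min(0).round(3)[1:],B.max(0).round(3)[1:])
E
```

```text
1.83 tcp [ 0.6741 -0.036   0.2497] z [ 0.432  0.053 -0.9  ] y [-0.114  0.994  0.004] F [ 0.1 -0.4 -0.1] op 0.498 ff 0.0 q [-0.26  0.09  1.85  0.23  0.8  -2.07]
6439 [ 0.59964264 -0.07396393  0.03858585] [ 0.78057026 -0.00655686  0.14832049]
0.6 726 [ 0.6064 -0.0365  0.0426] [-0.074  0.039] [-0.012  0.048]
0.62 1321 [ 0.6188 -0.046   0.0488] [-0.074  0.041] [-0.01   0.057]
0.64 1100 [ 0.6396 -0.0434  0.0589] [-0.072  0.05 ] [-0.008  0.066]
0.66 1374 [ 0.66   -0.0388  0.0688] [-0.069  0.06 ] [-0.007  0.085]
0.68 377 [ 0.6795 -0.035   0.0881] [-0.066  0.07 ] [-0.027  0.094]
0.7 353 [ 0.6997 -0.0329  0.0978] [-0.041  0.091] [-0.025  0.104]
0.72 335 [ 0.7196 -0.0305  0.1076] [-0.039  0.101] [-0.023  0.114]
0.74 317 [ 0.7395 -0.0282  0.1171] [-0.037  0.11 ] [-0.02   0.124]
0.76 355 [ 0.7633 -0.0253  0.1228] [-0.039  0.118] [-0.01   0.148]
0.78 181 [ 0.7734 -0.0282  0.1257] [-0.039  0.12 ] [-0.011  0.13 ]
```

View pics/d.png

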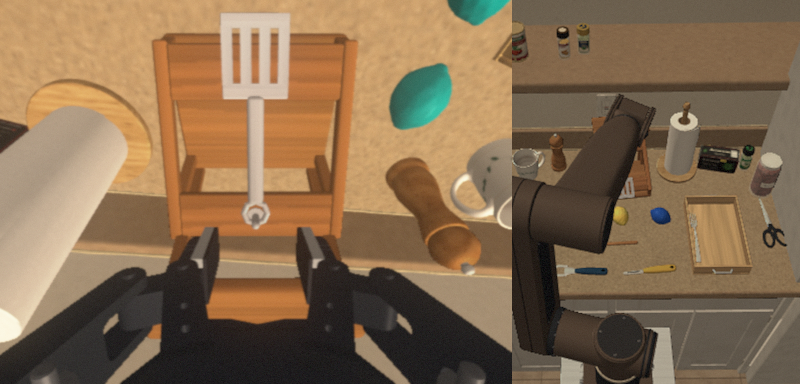

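```bash
python3 -m handwheel '[0.013,0.002,-0.168,0,0,0, 0.013,0.002,-0.168,0,0,0, 0.013,0.002,-0.168,0,0,0, 0.013,0.002,-0.168,0,0,0, 0,0,0,0,0,0]' 
python3 -m handwheel '[0.045,0.005,-0.09,0,0,0, 0.043,0.005,-0.09,0,0,0, 0.043,0.005,-0.09,0,0,0, 0.043,0.005,-0.09,0,0,0, 0,0,0,0,0,0]' 
python3 -m handwheel '[0,0,0,0,0,0]'; python3 -c "
from h import *
st()"
```

```text
time: 2.25
eef_pos: [0.6808, -0.0339, 0.1432]
tcp_rot: [-0.056, 0.974, 0.016, 0.219]
contact_force: [-0.3, -0.0, -1.6]
opening: 0.499
finger_force: 0.0
time: 2.67
eef_pos: [0.7098, -0.0315, 0.0944]
tcp_rot: [-0.056, 0.973, 0.015, 0.223]
contact_force: [-0.8, 0.4, -0.3]
opening: 0.5
finger_force: 0.0
time: 2.75
eef_pos: [0.71, -0.0317, 0.0963]
tcp_rot: [-0.056, 0.973, 0.014, 0.224]
contact_force: [-0.4, 0.7, -0.3]
opening: 0.501
finger_force: 0.0
2.75 tcp [ 0.71   -0.0317  0.0963] z [ 0.435  0.053 -0.899] y [-0.115  0.993  0.003] F [-0.4  0.7 -0.3] op 0.501 ff 0.0 q [-0.24  0.35  1.85  0.31  0.54 -2.16]
```

```bash
python3 -m handwheel '[0,0,0,0,0,0,0,0,0,0,0,0,0,0,0,0,0,0,0,0,0,0,0,0,0,0,0,0,0,0]' 0 60
python3 -m handwheel '[0,0,0,0,0,0,0,0,0,0,0,0]'
python3 -m handwheel '[0.01,0.001,0.005,0,0,0, 0.01,0.001,0.005,0,0,0, 0.012,0.002,0.006,0,0,0,0,0,0,0,0,0,0,0,0,0,0,0]'
```

```text
time: 3.17
eef_pos: [0.7099, -0.032, 0.0978]
tcp_rot: [-0.055, 0.972, 0.014, 0.226]
contact_force: [-2.8, 1.3, 6.1]
opening: 0.173
finger_force: 59.3
time: 3.33
eef_pos: [0.7099, -0.032, 0.0978]
tcp_rot: [-0.055, 0.972, 0.014, 0.226]
contact_force: [-2.5, 0.0, 5.9]
opening: 0.175
finger_force: 59.3
time: 3.75
eef_pos: [0.71, -0.0319, 0.0977]
tcp_rot: [-0.057, 0.974, 0.015, 0.22]
contact_force: [-23.4, -4.4, 15.2]
opening: 0.174
finger_force: 61.6
```

```bash
python3 - <<'E'
from h import *
w=grab('wrist');s=grab('scene');st();print(ctrl.get_state()['wrist_torque'])
cv2.imwrite('pics/e.png',np.hstack([cv2.resize(w,None,fx=.8,fy=.8),cv2.resize(s[130:270,250:350],None,fx=2.9,fy=2.9)[:307]])[:,:800] if 0 else np.hstack([w[:360],cv2.resize(s[140:284,245:345],None,fx=2.5,fy=2.5)]))
E
```

```text
3.85 tcp [ 0.71   -0.0319  0.0978] z [ 0.427  0.054 -0.903] y [-0.117  0.993  0.004] F [-22.2  -5.5  14.8] op 0.17 ff 61.54042840003967 q [-0.24  0.35  1.84  0.3   0.55 -2.15]
[-0.61692387  2.0751405  -0.21600313]
```

View pics/e.png

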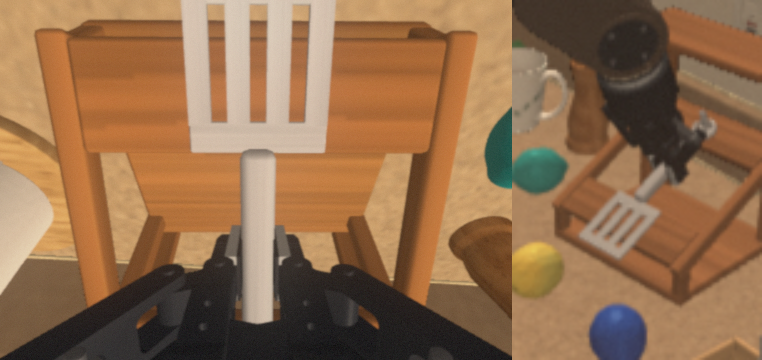

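```bash
python3 -m handwheel '[-0.004,0,0.009,0,0,0,0,0,0,0,0,0]'; python3 -m handwheel '[-0.004,0,0.009,0,0,0,0,0,0,0,0,0]'
```

```text
time: 4.02
eef_pos: [0.7123, -0.0315, 0.0993]
tcp_rot: [-0.055, 0.973, 0.014, 0.224]
contact_force: [0.4, 0.1, -0.5]
opening: 0.173
finger_force: 58.4
time: 4.18
eef_pos: [0.7124, -0.031, 0.1005]
tcp_rot: [-0.055, 0.973, 0.014, 0.224]
contact_force: [-0.6, -0.1, -1.5]
opening: 0.173
finger_force: 58.4
```

```bash
python3 -m handwheel '[0.012,0.001,0.006,0,0,0,0,0,0,0,0,0]'; python3 -m handwheel '[-0.0145,-0.002,0.03,0,0,0,-0.0145,-0.002,0.03,0,0,0,0,0,0,0,0,0]';python3 -m handwheel '[-0.0145,-0.002,0.03,0,0,0,-0.0145,-0.002,0.03,0,0,0,-0.0145,-0.002,0.03,0,0,0,-0.0145,-0.002,0.03,0,0,0,0,0,0,0,0,0]';python3 -m handwheel '[-0.029,-0.004,0.06,0,0,0,-0.029,-0.004,0.06,0,0,0,0,0,0,0,0,0]'
```

```text
time: 4.35
eef_pos: [0.7147, -0.0308, 0.1015]
tcp_rot: [-0.056, 0.973, 0.014, 0.225]
contact_force: [0.7, -0.4, -0.9]
opening: 0.172
finger_force: 58.4
time: 4.6
eef_pos: [0.7103, -0.0317, 0.1119]
tcp_rot: [-0.055, 0.973, 0.014, 0.225]
contact_force: [-0.3, -0.6, -0.4]
opening: 0.173
finger_force: 58.5
time: 5.02
eef_pos: [0.7016, -0.033, 0.1302]
tcp_rot: [-0.055, 0.973, 0.014, 0.226]
contact_force: [-0.1, -0.4, -1.6]
opening: 0.173
finger_force: 58.5
time: 5.27
eef_pos: [0.6931, -0.0344, 0.1494]
tcp_rot: [-0.055, 0.972, 0.014, 0.226]
contact_force: [0.3, -0.8, 0.3]
opening: 0.172
finger_force: 58.5
```

```bash
python3 -m handwheel '[-0.25,0,0,0,0,0,-0.25,0,0,0,0,0,-0.25,0,0,0,0,0,-0.22,0,0.11,0,0,0,-0.22,0,0.11,0,0,0]' >/dev/null;python3 -m handwheel '[-0.22,0,0.11,0,0,0,0,0,0,-0.0087,0.0717,0,0,0,0,-0.0087,0.0717,0,0,0,0,-0.0087,0.0717,0,0,0,0,-0.0087,0.0717,0]'; python3 -m handwheel '[0,-0.256,0,0,0,-0.073,0,-0.256,0,0,0,0,0,-0.256,0,0,0,0,0,-0.256,0,0,0,0,0,-0.256,0,0,0,0]'>/dev/null; python3 -m handwheel '[0,-0.256,0,0,0,0,0,-0.256,0,0,0,0,0,-0.256,0,0,0,0,0,-0.256,0,0,0,0,0,0,0,0,0,0]'
python3 - <<'E'
from h import *
st();s=grab('side');grab('scene');grab('wrist');st();cv2.imwrite('pics/f.png',np.hstack([s,np.load('wrist.npz')['p'][:,:288]]))
C={n:cloud(n) for n in('scene','side','wrist')}
for n in C:
  p,W=C[n];h=cv2.cvtColor(p,cv2.COLOR_BGR2HSV)
  for nm,lo,hi in(('fb',[.29,-.47,.046],[.64,-.22,.056]),('tb',[.28,.17,.046],[.68,.45,.056])):
    m=np.all((W>lo)&(W<hi),-1)&(h[...,1]>85)&(h[...,0]<22);Y=W[m]
    if len(Y)>30:
        r=cv2.minAreaRect((Y[:,:2]*1000).astype(np.float32));print(n,nm,len(Y),np.round(r[0],1),np.round(r[1],1),round(r[2],2),np.percentile(Y[:,:2],[2,98],axis=0).round(3).tolist())
  for nm,lo,hi in(('turner',[.25,-.47,.08],[.68,-.28,.22]),('fork',[.33,-.31,.009],[.6,-.25,.03]),('tin',[.4,.24,.035],[.68,.42,.046])):
    m=np.all((W>lo)&(W<hi),-1)&(h[...,1]<(75 if nm!='tin' else 999));Y=W[m]
    if len(Y)>30:print(n,nm,len(Y),np.percentile(Y,[2,50,98],axis=0).round(3).tolist())
E
```

```text
time: 6.1
eef_pos: [0.4812, -0.0344, 0.1985]
tcp_rot: [-0.056, 0.998, -0.001, -0.0]
contact_force: [0.5, -0.4, -0.4]
opening: 0.173
finger_force: 58.7
time: 6.93
eef_pos: [0.4804, -0.3863, 0.1967]
tcp_rot: [0.003, 1.0, -0.002, 0.001]
contact_force: [0.1, 0.3, -1.2]
opening: 0.172
finger_force: 58.9
6.93 tcp [ 0.4804 -0.3863  0.1967] z [ 0.002 -0.005 -1.   ] y [ 0.006  1.    -0.005] F [ 0.1  0.3 -1.2] op 0.172 ff 58.88328552246094 q [-0.84  0.21  1.78 -0.    1.16 -2.4 ]
7.08 tcp [ 0.4808 -0.3796  0.1958] z [-0.     0.001 -1.   ] y [0.002 1.    0.001] F [-0.5  0.4 -1.1] op 0.174 ff 58.88680636882782 q [-0.83  0.2   1.78  0.    1.16 -2.4 ]
scene fb 650 [ 459.2 -337. ] [181.6 280.6] 89.7 [[0.32, -0.427], [0.462, -0.248]]
scene tb 481 [491.6 325.7] [185.9 282. ] 84.36 [[0.347, 0.226], [0.633, 0.424]]
scene turner 1120 [[0.358, -0.412, 0.19], [0.403, -0.383, 0.193], [0.474, -0.353, 0.214]]
scene fork 188 [[0.367, -0.281, 0.009], [0.414, -0.272, 0.013], [0.522, -0.266, 0.021]]
scene tin 622 [[0.409, 0.241, 0.036], [0.56, 0.305, 0.042], [0.631, 0.417, 0.046]]
side fb 279 [ 455.7 -336.6] [282.8 180.5] 0.05 [[0.317, -0.426], [0.596, -0.247]]
side tb 351 [486.3 325.4] [180.6 283.9] 84.1 [[0.343, 0.226], [0.631, 0.424]]
side turner 472 [[0.355, -0.416, 0.186], [0.41, -0.387, 0.193], [0.484, -0.358, 0.215]]
side fork 81 [[0.371, -0.281, 0.009], [0.429, -0.273, 0.013], [0.511, -0.267, 0.024]]
side tin 576 [[0.419, 0.243, 0.035], [0.571, 0.297, 0.041], [0.631, 0.417, 0.046]]
wrist fb 3941 [ 456.6 -335.7] [180.1 268.9] 89.92 [[0.323, -0.425], [0.575, -0.247]]
wrist turner 23262 [[0.371, -0.409, 0.191], [0.415, -0.38, 0.193], [0.507, -0.35, 0.214]]
wrist fork 1154 [[0.372, -0.281, 0.009], [0.425, -0.271, 0.013], [0.538, -0.264, 0.021]]
```

View pics/f.png

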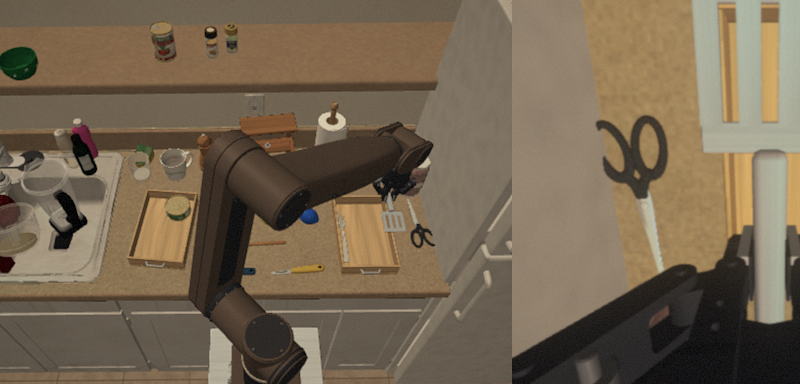

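```bash
python3 -m handwheel '[0,0.027,-0.2,0,0,0,0,0,-0.2,0,-0.055,0,0,0,-0.2,0,0,0,0,0,-0.2,0,0,0,0,0,-0.2,0,0,0]'; python3 -m handwheel '[0,0,-0.02,0,0,0,0,0,-0.02,0,0,0,0,0,-0.02,0,0,0,0,0,0,0,0,0]';  python3 -m handwheel '[0,0,-0.02,0,0,0,0,0,0,0,0,0]'; python3 -m handwheel '[0,0,-0.02,0,0,0,0,0,0,0,0,0]'
```

```text
time: 7.5
eef_pos: [0.4812, -0.3736, 0.0453]
tcp_rot: [-0.0, 0.999, -0.0, 0.043]
contact_force: [0.6, 1.3, -0.5]
opening: 0.172
finger_force: 58.9
time: 7.83
eef_pos: [0.4822, -0.3761, 0.039]
tcp_rot: [-0.0, 0.999, -0.001, 0.044]
contact_force: [0.2, -0.2, -0.5]
opening: 0.176
finger_force: 58.9
time: 8.0
eef_pos: [0.4818, -0.3762, 0.0355]
tcp_rot: [0.0, 0.999, -0.001, 0.044]
contact_force: [-0.6, -0.4, -0.4]
opening: 0.173
finger_force: 58.9
time: 8.17
eef_pos: [0.4811, -0.3757, 0.0313]
tcp_rot: [0.0, 0.999, -0.0, 0.043]
contact_force: [-0.9, 0.6, -1.0]
opening: 0.176
finger_force: 58.9
```

```bash
python3 -m handwheel '[0,0,-0.013,0,0,0,0,0,0,0,0,0]'; python3 -m handwheel '[0,0,-0.01,0,0,0,0,0,0,0,0,0]';  python3 -m handwheel '[0,0,-0.01,0,0,0,0,0,0,0,0,0]'
```

```text
time: 8.33
eef_pos: [0.4809, -0.3755, 0.0288]
tcp_rot: [0.001, 0.999, 0.0, 0.043]
contact_force: [0.9, 0.2, -0.6]
opening: 0.177
finger_force: 58.9
time: 8.5
eef_pos: [0.4809, -0.3755, 0.0272]
tcp_rot: [0.001, 0.999, 0.0, 0.043]
contact_force: [0.1, -0.2, -1.1]
opening: 0.174
finger_force: 58.9
time: 8.67
eef_pos: [0.4811, -0.3757, 0.0261]
tcp_rot: [0.0, 0.999, -0.0, 0.043]
contact_force: [0.7, -0.0, -0.0]
opening: 0.175
finger_force: 59.1
```

```bash
python3 -m handwheel '[0,0,0,0,0,0,0,0,0,0,0,0,0,0,0,0,0,0,0,0,0,0,0,0]' 0.35; python3 -m handwheel '[0,0,0.03,0,0,0,0,0,0.1,0,0,0,0,0,0.25,0,0,0,0,0,0.25,0,0.055,0,0,0,0.2,0,0,0]'; python3 -m handwheel '[0,0.2,0,0,0,-0.0794,0,0.2,0,0,0,-0.0794,0,0.2,0,0,0,-0.0794,0,0.2,0,0,0,-0.0794,0,0.2,0,0,0,-0.0794]' >/dev/null; python3 -m handwheel '[-0.02,0.2,0,0,0,-0.0794,-0.02,0.2,0,0,0,-0.0794,-0.02,0.2,0,0,0,-0.0794,-0.02,0.2,0,0,0,-0.0794,-0.02,0.2,0,0,0,-0.0794]'; python3 -m handwheel '[-0.05,0.2,0,0,0,-0.0794,-0.05,0.2,0,0,0,-0.0794,-0.03,0.2,0,0,0,-0.045,-0.03,0.1,0,0,0,0,0,0,0,0,0,0]'
python3 - <<'E'
from h import *
grab('scene');grab('side');w=grab('wrist');st()
C={n:cloud(n) for n in('scene','side','wrist')}
for n in C:
  p,W=C[n];h=cv2.cvtColor(p,cv2.COLOR_BGR2HSV)
  for nm,lo,hi in(('fb',[.325,-.43,.008],[.60,-.25,.1]),):
    m=np.all((W>lo)&(W<hi),-1)&(h[...,1]<70);Y=W[m]
    T=Y[Y[:,1]<-.3]
    if len(T)>30:print(n,len(T),T.min(0).round(3),T.max(0).round(3))
  m=np.all((W>[.39,-.1,.004])&(W<[.48,.14,.03]),-1)&(h[...,1]>115);Y=W[m]
  for a in(-.06,-.03,0,.03,.06,.1):
    B=Y[abs(Y[:,1]-a)<.01]
    if len(B)>4:print(n,'spoon',a,len(B),B.mean(0).round(4))
E
```

```text
time: 9.0
eef_pos: [0.4811, -0.3756, 0.0262]
tcp_rot: [0.0, 0.999, -0.0, 0.043]
contact_force: [-0.3, 0.4, -0.6]
opening: 0.352
finger_force: 0.0
time: 9.42
eef_pos: [0.4821, -0.3761, 0.1539]
tcp_rot: [0.0, 1.0, -0.001, -0.0]
contact_force: [0.7, -0.6, 0.8]
opening: 0.35
finger_force: 0.0
time: 10.25
eef_pos: [0.4657, -0.0742, 0.1511]
tcp_rot: [0.587, 0.81, 0.0, 0.0]
contact_force: [0.3, -0.2, -0.4]
opening: 0.348
finger_force: 0.0
time: 10.67
eef_pos: [0.441, 0.0317, 0.1507]
tcp_rot: [0.705, 0.71, 0.0, -0.0]
contact_force: [0.6, -0.9, 0.3]
opening: 0.349
finger_force: 0.0
10.82 tcp [0.4424 0.0289 0.151 ] z [ 0.001 -0.001 -1.   ] y [1.    0.004 0.001] F [ 0.6 -0.5  0.4] op 0.352 ff 0.0 q [-0.16 -0.13  2.21 -0.    1.06 -0.17]
scene 683 [ 0.357 -0.396  0.008] [ 0.483 -0.344  0.022]
scene spoon -0.06 28 [ 0.438  -0.0599  0.009 ]
scene spoon -0.03 26 [ 0.4374 -0.0305  0.0089]
scene spoon 0 23 [0.4365 0.0005 0.0087]
scene spoon 0.03 18 [0.4341 0.0292 0.0088]
scene spoon 0.06 18 [0.4319 0.0603 0.0094]
scene spoon 0.1 61 [0.4332 0.1004 0.0075]
side 236 [ 0.355 -0.406  0.008] [ 0.556 -0.345  0.026]
side spoon -0.06 15 [ 0.4359 -0.0598  0.0088]
side spoon -0.03 13 [ 0.4344 -0.0305  0.0087]
side spoon 0 14 [ 0.4331 -0.002   0.0085]
side spoon 0.03 11 [0.4306 0.0265 0.0072]
wrist spoon -0.06 186 [ 0.4426 -0.0601  0.0093]
wrist spoon -0.03 195 [ 0.4409 -0.0301  0.0093]
wrist spoon 0 204 [ 4.393e-01 -1.000e-04  9.200e-03]
wrist spoon 0.03 211 [0.4376 0.03   0.0092]
wrist spoon 0.06 223 [0.4359 0.06   0.0092]
wrist spoon 0.1 984 [0.4335 0.1002 0.007 ]
```

```bash
python3 -m handwheel '[-0.04,0.005,-0.2,0,0,0.037,0,0,-0.2,0,0,0,0,0,-0.2,0,0,0,0,0,-0.15,0,0,0,0,0,-0.05,0,0,0]'; python3 -m handwheel '[0,0,-0.03,0,0,0,0,0,-0.03,0,0,0,0,0,0,0,0,0]'; python3 -m handwheel '[0,0,0,0,0,0]'
```

```text
time: 11.23
eef_pos: [0.4338, 0.0291, 0.0273]
tcp_rot: [0.686, 0.728, -0.002, -0.003]
contact_force: [-0.5, 0.4, -0.0]
opening: 0.35
finger_force: 0.0
time: 11.48
eef_pos: [0.4369, 0.0294, 0.0221]
tcp_rot: [0.685, 0.728, 0.0, 0.0]
contact_force: [-0.2, -0.1, 0.8]
opening: 0.348
finger_force: 0.0
time: 11.57
eef_pos: [0.4373, 0.0296, 0.0227]
tcp_rot: [0.685, 0.728, 0.001, 0.001]
contact_force: [0.2, -1.0, 0.5]
opening: 0.348
finger_force: 0.0
```

```bash
python3 -m handwheel '[0,0,0,0,0,0,0,0,0,0,0,0,0,0,0,0,0,0,0,0,0,0,0,0]' 0 60; python3 -m handwheel '[0,0,0.1,0,0,0,0,0,0.1,0,0,0,0,0,0.2,0,0,0,0,0,0.25,0,0,0,0,0,0.25,0,0,0]'
```

```text
time: 11.9
eef_pos: [0.4373, 0.0298, 0.0229]
tcp_rot: [0.685, 0.729, 0.001, 0.001]
contact_force: [-1.3, -0.5, 6.8]
opening: 0.122
finger_force: 59.9
time: 12.32
eef_pos: [0.4349, 0.0303, 0.1571]
tcp_rot: [0.685, 0.729, -0.001, -0.001]
contact_force: [-0.0, -0.0, 0.1]
opening: 0.117
finger_force: 59.2
```

```bash
python3 -m handwheel '[0.016,-0.176,0,0,0,-0.0794,0.016,-0.176,0,0,0,-0.0794,0.016,-0.176,0,0,0,-0.0794,0.016,-0.176,0,0,0,-0.0794,0.016,-0.176,0,0,0,-0.0794]' >/dev/null;python3 -m handwheel '[0.016,-0.176,0,0,0,-0.0794,0.016,-0.176,0,0,0,-0.0794,0.016,-0.176,0,0,0,-0.0794,0.016,-0.176,0,0,0,-0.0794,0.016,-0.176,0,0,0,-0.0794]' >/dev/null; python3 -m handwheel '[0.016,-0.176,0,0,0,-0.0794,0.016,-0.176,0,0,0,-0.0794,0.016,-0.176,0,0,0,-0.0794,0,0,0,0,0,-0.005,0,0,0,0,0,0]'
python3 - <<'E'
from h import *
grab('scene');grab('side');w=grab('wrist');st();cv2.imwrite('pics/g.png',w)
for n in('scene','side','wrist'):
  p,W=cloud(n);h=cv2.cvtColor(p,cv2.COLOR_BGR2HSV)
  m=np.all((W>[.3,-.40,.10])&(W<[.63,-.26,.16]),-1)&(h[...,1]>90)&(h[...,2]>60);Y=W[m]
  if len(Y)>9:
    print(n,len(Y),np.percentile(Y,[1,50,99],axis=0).round(3).tolist())
    for a in(.38,.4,.42,.44,.5,.54):
      B=Y[abs(Y[:,0]-a)<.012]
      if len(B)>4:print(a,B.mean(0).round(3))
  T=W[np.all((W>[.325,-.43,.008])&(W<[.60,-.25,.05]),-1)&(h[...,1]<70)];A=T[T[:,1]<-.3];F=T[T[:,1]>-.3]
  for A in(A,F):
    if len(A)>30:print(n,np.percentile(A,[1,99],axis=0).round(3).tolist())
E
```

```text
time: 13.57
eef_pos: [0.467, -0.314, 0.1563]
tcp_rot: [1.0, 0.001, -0.0, -0.0]
contact_force: [-0.2, 0.3, -0.5]
opening: 0.121
finger_force: 59.2
13.72 tcp [ 0.467  -0.312   0.1561] z [-0.001  0.001 -1.   ] y [ 0.005 -1.    -0.001] F [ 0.5  0.2 -0.7] op 0.116 ff 59.190101623535156 q [-0.77  0.14  1.93  0.    1.07  0.8 ]
scene 459 [[0.359, -0.332, 0.136], [0.44, -0.316, 0.142], [0.557, -0.304, 0.151]]
0.38 [ 0.38  -0.316  0.142]
0.4 [ 0.4   -0.316  0.142]
0.42 [ 0.42  -0.316  0.142]
0.44 [ 0.44  -0.316  0.142]
0.5 [ 0.503 -0.317  0.142]
0.54 [ 0.539 -0.315  0.139]
scene [[0.358, -0.395, 0.008], [0.475, -0.345, 0.02]]
scene [[0.366, -0.281, 0.008], [0.516, -0.266, 0.022]]
side 141 [[0.356, -0.32, 0.133], [0.42, -0.312, 0.141], [0.527, -0.295, 0.155]]
0.38 [ 0.38  -0.313  0.14 ]
0.4 [ 0.399 -0.313  0.141]
0.42 [ 0.421 -0.312  0.141]
0.44 [ 0.441 -0.312  0.14 ]
side [[0.356, -0.405, 0.008], [0.549, -0.346, 0.022]]
side [[0.361, -0.281, 0.008], [0.52, -0.266, 0.023]]
wrist 12416 [[0.422, -0.331, 0.137], [0.531, -0.312, 0.142], [0.565, -0.292, 0.146]]
0.42 [ 0.424 -0.312  0.142]
0.44 [ 0.44  -0.312  0.142]
0.5 [ 0.501 -0.312  0.142]
0.54 [ 0.54  -0.311  0.14 ]
wrist [[0.372, -0.404, 0.008], [0.559, -0.346, 0.019]]
wrist [[0.39, -0.276, 0.008], [0.54, -0.261, 0.021]]
```

View pics/g.png

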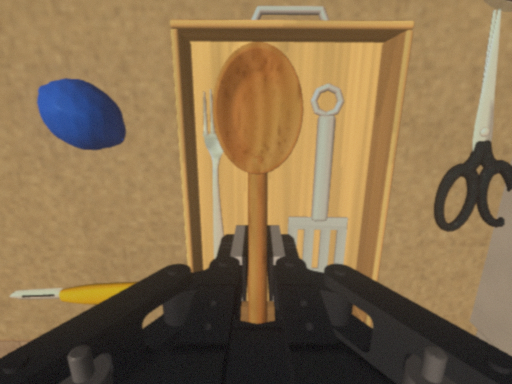

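```bash
python3 -m handwheel '[0,0,-0.2,0,0,0,0,0,-0.2,0,0,0,0,0,-0.2,0,0,0,0,0,-0.15,0,0,0,0,0,0,0,0,0]'; python3 -m handwheel '[0,0,-0.03,0,0,0,0,0,-0.03,0,0,0,0,0,0,0,0,0]';  python3 -m handwheel '[0,0,-0.015,0,0,0,0,0,0,0,0,0]'; python3 -m handwheel '[0,0,-0.01,0,0,0,0,0,0,0,0,0]'
```

```text
time: 14.13
eef_pos: [0.4641, -0.3089, 0.0387]
tcp_rot: [1.0, 0.003, -0.004, -0.004]
contact_force: [-1.8, 0.8, -0.4]
opening: 0.117
finger_force: 59.2
time: 14.38
eef_pos: [0.468, -0.3135, 0.0362]
tcp_rot: [1.0, 0.002, 0.001, 0.001]
contact_force: [-0.1, -0.1, -1.0]
opening: 0.115
finger_force: 59.2
time: 14.55
eef_pos: [0.4679, -0.3137, 0.0339]
tcp_rot: [1.0, 0.002, 0.001, 0.001]
contact_force: [-0.8, 0.5, -0.8]
opening: 0.114
finger_force: 59.2
time: 14.72
eef_pos: [0.4675, -0.3134, 0.0317]
tcp_rot: [1.0, 0.002, 0.0, 0.0]
contact_force: [-0.1, 0.6, -0.5]
opening: 0.117
finger_force: 59.2
```

```bash
python3 -m handwheel '[0,0,-0.012,0,0,0,0,0,0,0,0,0]'; python3 -m handwheel '[0,0,0,0,0,0,0,0,0,0,0,0,0,0,0,0,0,0]' 0.26;  python3 -m handwheel '[0,0,0.04,0,0,0,0,0,0.1,0,0,0,0,0,0.25,0,0,0,0,0,0.25,0,0,0,0,0,0.25,0,0,0]'; python3 -m handwheel '[0.1,0.25,0.1,0,0,0,0.1,0.25,0.1,0,0,0,0.1,0.25,0.1,0,0,0,0.1,0.25,0.1,0,0,0,0.05,0.25,0.1,0,0,0]' 1 >/dev/null; python3 -m handwheel '[0,0.25,0,0,0,0,0,0.25,0,0,0,0,0,0.20,0,0,0,0,0,0,0,0,0,0]'
python3 - <<'E'
from h import *
from scipy.optimize import least_squares
s=grab('side');grab('scene');w=grab('wrist');st();cv2.imwrite('pics/i.png',np.hstack([w,cv2.resize(s[180:290,300:420],(288,264),interpolation=2).copy() if 0 else cv2.resize(s[180:300,320:410],(288,384),interpolation=2)]))
def res(x,Y):
    c,s=np.cos(x[2]),np.sin(x[2]);d=Y-[x[0],x[1],.028];a=(c*d[:,0]+s*d[:,1])/.039;b=(-s*d[:,0]+c*d[:,1])/.0275
    return np.sqrt(a*a+b*b+(d[:,2]/.028)**2)-1
for n in('scene','side','wrist'):
  p,W=cloud(n);h=cv2.cvtColor(p,cv2.COLOR_BGR2HSV)
  Y=W[np.all((W>[.47,-.1,.006])&(W<[.62,.06,.07]),-1)&(h[...,0]>17)&(h[...,0]<36)&(h[...,1]>130)]
  if len(Y)>20:
    b=least_squares(res,[.535,-.02,.3],args=(Y,),loss='soft_l1',f_scale=.05);r=cv2.minAreaRect((Y[:,:2]*1000).astype(np.float32));print(n,len(Y),b.x.round(3),b.cost,r)
  Y=W[np.all((W>[.4,.23,.035])&(W<[.68,.40,.044]),-1)&~((h[...,1]>85)&(h[...,0]<22))]
  if len(Y)>20:print(n,'tin',np.percentile(Y,[3,50,97],axis=0).round(3).tolist())
  Y=W[np.all((W>[.325,-.34,.009])&(W<[.60,-.285,.05]),-1)];
  if len(Y)>20:print(n,'spoon',np.percentile(Y,[1,50,99],axis=0).round(3).tolist())
E
```

```text
time: 14.88
eef_pos: [0.4672, -0.3132, 0.0294]
tcp_rot: [1.0, 0.001, -0.0, -0.0]
contact_force: [0.3, 0.1, -1.1]
opening: 0.114
finger_force: 59.2
time: 15.13
eef_pos: [0.4674, -0.3133, 0.0296]
tcp_rot: [1.0, 0.002, 0.0, 0.0]
contact_force: [0.6, 1.0, 0.3]
opening: 0.261
finger_force: 0.0
time: 15.55
eef_pos: [0.4669, -0.3129, 0.1645]
tcp_rot: [1.0, 0.002, -0.0, -0.0]
contact_force: [1.3, -1.3, 0.0]
opening: 0.259
finger_force: 0.0
time: 16.3
eef_pos: [0.5323, -0.021, 0.2367]
tcp_rot: [1.0, 0.004, 0.0, -0.001]
contact_force: [0.5, 0.0, -0.4]
opening: 1.003
finger_force: 0.0
16.45 tcp [ 0.5328 -0.0258  0.2364] z [ 0.001 -0.001 -1.   ] y [ 0.004 -1.     0.001] F [ 0.1 -0.3  0.1] op 0.998 ff 0.0 q [-0.24 -0.02  1.94 -0.    1.22  1.33]
scene 395 [ 0.537 -0.021  0.358] 0.3743462824040346 ((527.845703125, -31.89385223388672), (51.0892333984375, 57.284812927246094), 53.950965881347656)
scene spoon [[0.326, -0.332, 0.009], [0.475, -0.314, 0.015], [0.559, -0.292, 0.049]]
side 232 [ 0.536 -0.023  0.187] 0.6979077502618083 ((525.4855346679688, -23.072826385498047), (50.964298248291016, 63.64313888549805), 88.27973175048828)
side spoon [[0.357, -0.338, 0.009], [0.524, -0.313, 0.015], [0.597, -0.287, 0.048]]
wrist 2096 [ 0.533 -0.023  0.163] 1.756584106190459 ((535.8111572265625, -22.97372817993164), (59.91648483276367, 63.02082443237305), 69.3771743774414)
wrist tin [[0.54, 0.247, 0.035], [0.574, 0.256, 0.04], [0.601, 0.268, 0.044]]
wrist spoon [[0.37, -0.332, 0.01], [0.52, -0.311, 0.015], [0.597, -0.291, 0.048]]
```

View pics/i.png

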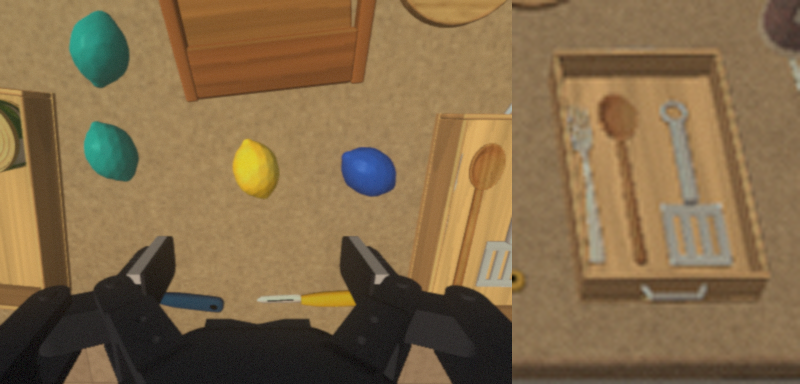

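```bash
python3 -m handwheel '[0.015,0.02,-0.2,0,0,0.06,0,0,-0.25,0,0,0.06,0,0,-0.25,0,0,0.058,0,0,-0.25,0,0,0,0,0,-0.2,0,0,0]'; python3 -m handwheel '[0,0,-0.14,0,0,0,0,0,-0.09,0,0,0,0,0,0,0,0,0]'; python3 -m handwheel '[0,0,0,0,0,0,0,0,0,0,0,0]'
```

```text
time: 16.87
eef_pos: [0.534, -0.0243, 0.0609]
tcp_rot: [0.99, 0.14, -0.001, -0.0]
contact_force: [-0.9, -1.0, 0.2]
opening: 1.001
finger_force: 0.0
time: 17.12
eef_pos: [0.5324, -0.0239, 0.0253]
tcp_rot: [0.99, 0.14, -0.004, -0.001]
contact_force: [0.6, -0.4, 0.0]
opening: 0.998
finger_force: 0.0
time: 17.28
eef_pos: [0.5362, -0.0239, 0.0302]
tcp_rot: [0.99, 0.14, 0.001, 0.0]
contact_force: [0.2, 0.1, 0.3]
opening: 0.999
finger_force: 0.0
```

```bash
python3 -m handwheel '[0,0,0,0,0,0,0,0,0,0,0,0,0,0,0,0,0,0,0,0,0,0,0,0]' 0 35; python3 -m handwheel '[0,0,0,0,0,0,0,0,0,0,0,0]'
```

```text
time: 17.62
eef_pos: [0.536, -0.023, 0.0309]
tcp_rot: [0.99, 0.141, 0.001, 0.001]
contact_force: [-0.9, -0.6, 6.2]
opening: 0.614
finger_force: 36.0
time: 17.78
eef_pos: [0.536, -0.0229, 0.0309]
tcp_rot: [0.99, 0.141, 0.001, 0.001]
contact_force: [-1.5, 0.3, 5.7]
opening: 0.617
finger_force: 36.0
```

```bash
python3 -m handwheel '[0,0,0.05,0,0,0,0,0,0.15,0,0,0,0,0,0.2,0,0,0,0,0,0.2,0,0,0,0,0,0.2,0,0,0]'; python3 -m handwheel '[-0.061,0.235,0,0,0,-0.0794,-0.061,0.235,0,0,0,-0.0794,-0.061,0.235,0,0,0,-0.0794,-0.061,0.235,0,0,0,0,-0.061,0.235,0,0,0,0]' >/dev/null; python3 -m handwheel '[-0.061,0.235,0,0,0,0,-0.061,0.235,0,0,0,0,-0.061,0.235,0,0,0,0,-0.061,0.235,0,0,0,0,-0.061,0.235,0,0,0,0]' ;python3 -m handwheel '[0,0,0,0,0,0,0,0,0,0,0,0]'
python3 - <<'E'
from h import *
s=grab('side');w=grab('wrist');st();cv2.imwrite('pics/j.png',np.hstack([w,cv2.resize(s[180:300,120:210],(288,384),interpolation=2)]))
E
```

```text
time: 18.2
eef_pos: [0.5345, -0.0224, 0.1504]
tcp_rot: [0.99, 0.141, -0.0, -0.0]
contact_force: [0.7, 0.2, -0.8]
opening: 0.619
finger_force: 37.2
time: 19.03
eef_pos: [0.4436, 0.3278, 0.1495]
tcp_rot: [0.999, -0.039, 0.0, -0.0]
contact_force: [1.2, -0.3, -1.3]
opening: 0.616
finger_force: 37.2
time: 19.2
eef_pos: [0.4436, 0.3277, 0.1494]
tcp_rot: [0.999, -0.037, 0.0, 0.0]
contact_force: [0.2, -1.3, -1.8]
opening: 0.618
finger_force: 37.3
19.3 tcp [0.4444 0.3258 0.1491] z [-0. -0. -1.] y [-0.077 -0.997  0.   ] F [ 0.5 -0.7 -2. ] op 0.614 ff 37.33695600181818 q [ 0.45  0.12  1.96 -0.    1.05  2.1 ]
```

View pics/j.png

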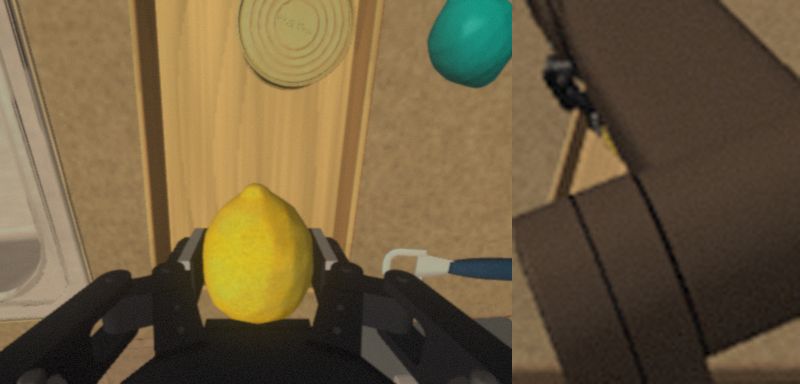

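```bash
python3 -m handwheel '[0,0.02,-0.2,0,0,0,0,0,-0.2,0,0,0,0,0,-0.15,0,0,0,0,0,-0.1,0,0,0,0,0,-0.04,0,0,0]'; python3 -m handwheel '[0,0,-0.02,0,0,0,0,0,-0.01,0,0,0,0,0,0,0,0,0]'; python3 -m handwheel '[0,0,-0.01,0,0,0,0,0,0,0,0,0]'
```

```text
time: 19.72
eef_pos: [0.4434, 0.3266, 0.0426]
tcp_rot: [0.999, -0.04, -0.002, 0.001]
contact_force: [-0.4, -1.1, -1.0]
opening: 0.616
finger_force: 37.3
time: 19.97
eef_pos: [0.4457, 0.3289, 0.0421]
tcp_rot: [0.999, -0.039, 0.001, -0.0]
contact_force: [0.0, -0.3, -1.3]
opening: 0.618
finger_force: 37.3
time: 20.13
eef_pos: [0.4454, 0.3293, 0.0406]
tcp_rot: [0.999, -0.039, 0.001, -0.0]
contact_force: [-0.2, 0.0, -1.4]
opening: 0.617
finger_force: 37.3
```

```bash
python3 -m handwheel '[0,0,-0.01,0,0,0,0,0,0,0,0,0]'; python3 -m handwheel '[0,0,-0.01,0,0,0,0,0,0,0,0,0]'; python3 -m handwheel '[0,0,0,0,0,0,0,0,0,0,0,0,0,0,0,0,0,0,0,0,0,0,0,0]' 0.9;  python3 -m handwheel '[0,0,0.03,0,0,0,0,0,0.1,0,0,0,0,0,0.2,0,0,0,0,0,0.25,0,0,0,0,0,0.25,0,0,0]'; python3 -m handwheel '[0,0,0.2,0,0,0,0.1,-0.25,0,0,0,0,0.1,-0.25,0,0,0,0,0.1,-0.25,0,0,0,0,0.1,-0.25,0,0,0,0]' >/dev/null; python3 -m handwheel '[0.1,-0.25,0,0,0,0,0.1,-0.25,0,0,0,0,0.1,-0.25,0,0,0,0,0,0,0,0,0,0,0,0,0,0,0,0]'
python3 - <<'E'
from h import *
s=grab('side');c=grab('scene');cv2.imwrite('pics/k.png',np.hstack([s[150:310,120:420].repeat(2,0)[:, :].repeat(1,1) if 0 else cv2.resize(s[160:300,110:250],(400,400),interpolation=2),cv2.resize(c[150:384,120:354],(400,400),interpolation=2)]))
E
```

```text
time: 20.3
eef_pos: [0.4448, 0.3292, 0.0384]
tcp_rot: [0.999, -0.039, 0.0, -0.0]
contact_force: [0.8, -0.1, -1.3]
opening: 0.615
finger_force: 37.3
time: 20.47
eef_pos: [0.445, 0.3293, 0.037]
tcp_rot: [0.999, -0.039, 0.0, -0.0]
contact_force: [-0.8, -0.3, 1.0]
opening: 0.617
finger_force: 37.5
time: 20.8
eef_pos: [0.4448, 0.3291, 0.0366]
tcp_rot: [0.999, -0.039, 0.0, -0.0]
contact_force: [-0.7, -0.0, 0.3]
opening: 0.899
finger_force: 0.0
time: 21.22
eef_pos: [0.4439, 0.3286, 0.1618]
tcp_rot: [0.999, -0.039, -0.001, 0.001]
contact_force: [2.1, -0.5, 0.8]
opening: 0.9
finger_force: 0.0
time: 22.05
eef_pos: [0.5503, 0.0646, 0.1914]
tcp_rot: [0.999, -0.041, 0.0, -0.0]
contact_force: [-0.8, -0.1, 0.3]
opening: 0.901
finger_force: 0.0
```

View pics/k.png

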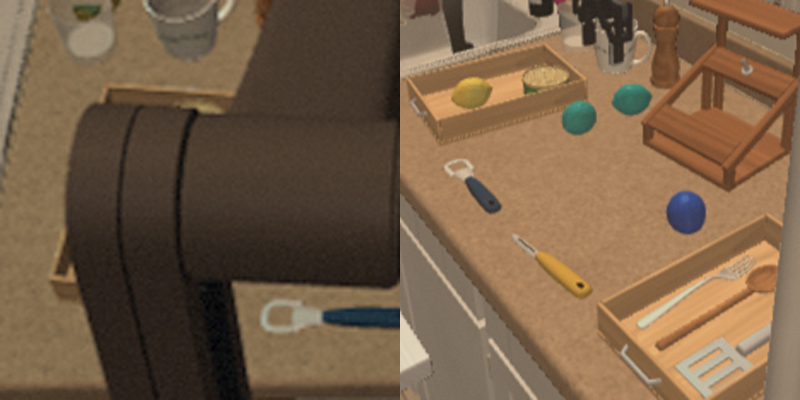

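The scene view shows the lemon (470,93) and the tin (547,78) in the left bin. The fork, spoon and turner all lie inside the right bin, so I hand the job in.

```bash
python3 -c "
from plant import ctrl
print(ctrl.sign_off())"
```

```text
the job is handed in; nothing more can be done
None
```

The job is handed in: the turner and spoon lie inside the fork's bin and the lemon inside the tin's bin, after about 22 s of robot time; the first nudge up the slope pressed the turner against something with about 28 N, so I eased off before lifting the ring clear.

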